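Drift a stuck dowel pin out of a saw bracket

TASK

Take the red-handled drift from the wooden rack and push it down through the hole in the steel disc on top of the green bracket until the stuck pin drops out underneath into the orange tray. Then pull the drift out and stand it back in the rack hole it came from. Feel for the hole and for the collar meeting the disc, never pressing the drift hard against the disc or bracket, and leave everything else where it is.

Things in the scene. Friction and masses are not known exactly. Their poses are not given: they have to be found in the camera images.
- bore_top (a point): Point on the axis of the bracket's bore, at the centre of the guide disc's flat top face, 120 mm above the table; axes as the bracket's. The drift goes in through the disc's hole, whose centre is 5.5 mm from this point, in a direction that differs each time and is not measured: find it by feel or sight.
- bracket: Green cast bracket (90 x 144 mm) on a dark steel stand (130 x 150 mm) fixed to the table, open at local +x and -x. Origin: on the table, on the bore axis; z up. On top a round steel guide disc, 60 mm across, 6 mm thick, is clamped at any angle, with three dark screw heads (0.6 mm proud, near the rim) and one off-centre sharp-edged 12 mm hole. Below it there is room for the nose.
- tray_floor (a point): Centre of the floor of the orange catch tray (inside 102 x 92 mm, rim 32 mm and floor about 12 mm above the table) under the bore.
- pin_center (a point): Centre of the stuck brass pin, 25 mm diameter, 32 mm long, upright in the bore at the start; its top is then 15 to 19 mm below the guide disc's top face.
- pin: The same pin; origin in the centre of its lower end, z along it. A sprung grip in the bore holds it: pushing it down takes a steady 12 to 21 N, and it drops free once its top is 46 mm below the guide disc's top face.
- drift: The drift with the red handle (0.2 kg); its origin is the centre of the nose's flat tip, z points up through the handle. From the tip up: nose 10 mm diameter, 48 mm long (tip edge bevelled 1 mm); collar 30 mm diameter, 8 mm thick; round handle 20 mm diameter, 64 mm long; 120 mm in all. Side loads can tilt it in the fingers. Collar resting on the guide disc: tip 48 mm down, just enough.
- drift_tip (a point): Centre of the flat tip of the red drift's nose.
- drift_grip (a point): Centre of the red drift's handle, half-way along it, 88 mm above the tip.
- spare_grip (a point): Centre of the handle of the other, blue-handled drift (nose 15 mm, too thick for the hole), which stays in the rack; same lengths as the red one.
- rack: Wooden drift rack, 70 x 170 mm, 60 mm high, fixed. Origin under its centre on the table, z up. Two upright 18 mm holes at local y = -45 and +45 mm hold one drift each, the red one in either; the drift's collar rests on the rack's top, its tip 12 mm above the table.
- tube: Square aluminium tube offcut, 25 x 25 x 70 mm, lying on the table; bystander.
- stub: Steel bar stub, 32 mm diameter, 50 mm high, standing; bystander.
- collar: Brass collar, 50 mm diameter, 16 mm high; bystander.
- oil: Green plastic bottle, 56 mm diameter, 150 mm high, standing; bystander.
- wrench: Wrench lying along its x axis; bystander.
- brush: Brush lying along its x axis; bystander.
Not all that is in view belongs to the job. Several things have the shape of the drift; the one meant has the colours described above.

How it is judged (in metres and radians):
On the way, in this order (a step that is already met when the one before it is completed fails the run):
1. the red drift is lifted out of the rack (z of drift_tip in the frame of rack above 0.065 m), for 0.1 s.
2. the pin has come out under the bracket with the drift down the hole (height (world z) of pin_center below 0.05 m and horizontal distance between pin_center and tray_floor below 0.07 m and z of drift_tip in the frame of bore_top below -0.035 m and horizontal distance between drift_tip and bore_top below 0.01 m), for 0.05 s.
At the end, for the whole second after the job is handed in: The pin lies at rest in the orange tray (its centre below 40 mm and within 70 mm of the tray's centre) and the red drift stands released and still in the rack hole it came from (handle centre within 10 mm of its start, upright within 0.12 rad) (height (world z) of pin_center below 0.04 m and horizontal distance between pin_center and tray_floor below 0.07 m and linear speed of pin below 0.03 m/s and distance of drift_grip from where it was at the start of the episode below 0.01 m and angle between drift's own z axis and vertical below 0.12 rad and linear speed of drift below 0.02 m/s); the robot touches nothing.
It fails at once if the drift is pressed on the bracket or its guide disc with more than 30 N (contact force between drift and bracket above 30 N).
It fails at once if a bystander is moved more than 20 mm (15 mm for the blue drift) (distance of spare_grip from where it was at the start of the episode above 0.015 m or distance of any of tube, stub, collar, oil, wrench, brush from where it was at the start of the episode above 0.02 m).
It also fails if it takes over 72 s, if anything falls off the work surface, if the arm or the gripper's body presses on something with over 40 N, if the wrist force passes 120 N, or if a joint passes its speed limit or range.

ROBOT

A 6-joint arm with a two-finger parallel gripper is mounted at the origin on the work surface. World frame = base frame: x ahead of the robot, y to its left, z up, the work surface at z = 0. Lengths are in m, angles in degrees, forces in N, time in s.
With the tool pointing down it reaches from about 0.4 to 0.825 m from the base axis. Payload 7 kg.
Tool frame: the origin (TCP) lies at the very end of the fingers, on their centre line; the grasp point (between the pads) lies 19 mm behind it; z points along the fingers, y is the direction in which the jaws open and shut (so a half turn about z gives the same grasp; the last joint's range is limited). The gripper opens to 88 mm and grips with 3 to 60 N. Pads are 19 mm wide; open, the fingers measure 130 mm over their backs; the gripper's body (78 mm by 193 mm) begins 47 mm behind the grasp point.
Start: joints at [-54.884, 20.546, 0.682, 0, -70.136, -16.507], TCP at [0.215, -0.64, 0.227] pointing down, gripper open.
Joint ranges: [-176.03, 176.03], [-82.01, 121.73], [-58.28, 71.71], [-173.87, 95.51], [-174.79, -0.11], [-173.66, 173.66]. Speed limits (degrees/s): [136.94, 136.94, 172.46, 180, 180, 180].

INTERFACE

Orientations are given as [roll, pitch, yaw] about the fixed x, y, z axes, in that order (R = Rz(yaw) Ry(pitch) Rx(roll)).
In Python, from plant import telemetry, snapshot, calibration, workorder gives the robot as it stands. The module is installed in compiled form; this text tells all that it offers.
- The arm moves only by the tool step_arm, never from a script. Its argument "plan" is text: rows parted by semicolons, each of 7 numbers parted by spaces: the finger opening in cm, from 0 to 8.76, then the shift along the tool's x, y, z in cm, then the turn, a rotation vector about the tool's x, y, z in degrees. A call has 1 to 12 rows; each row shifts and turns the commanded pose from where the row before left it, along the tool's axes as they then stand; what a row does not reach is not made up. A row lasts 1/12 s, in which the tool goes at most 41.7 mm and 7.16 degrees, less where a joint would pass 70% of its speed; a pose out of reach is approached as far as the arm can. A call with a gripper value outside its range is refused whole. The fingers move at their own pace and stop on an object; the grip force is fixed at half the most. Time passes only in rows, so rows that do not move let the fingers close. It gives the time, the measured TCP pose, the force and the opening at its end, in the units of the state.
- telemetry.get_obs(): the state, without advancing time (a new reading comes with each control period).
- snapshot(name): name is "side" or "top" or "wrist"; returns the picture (400x640x3 uint8, blue, green, red); there is no depth.
- calibration(name): a dict with "K" (3x3 intrinsics, pixels), "k1" (the pictures are not rectified: a ray, as slopes to the right and down, at radius r is drawn at 1 + k1 r^2 times it, then the intrinsics apply), "camera_from_world" (4x4, takes a point from world to camera coordinates). Camera axes: x right, y up, looking along -z (the intrinsics and any distortion apply to the point x, -y, -z); pixel columns grow to the right and rows downward; lengths in m; the calibration is good to about 2 mm. A picture is of the moment at which its call begins: read the wrist's pose just before it. calibration takes no time and is no camera call; for the wrist camera it gives the pose at the moment of the call.
- workorder.close_job(): hands the job in, once; it reports no verdict.
The state is a dict: "clock": time; "joint_pos": joint angles; "qvel": joint speeds; "tau": joint torques, N m; "tool_pos": TCP position; "orientation": TCP orientation; "force": force on the tool from outside, world axes, zero at the start; "moment": the same for the moment, N m; "opening": finger opening in m.
Only numpy, scipy, OpenCV 4.12 (cv2) and the standard library are available. Lean on these libraries where they do the work, as an engineer would, in place of code of your own. Each camera call takes 0.05 s, during which the arm holds its last target.

## Working session

There is one attempt and no reset: what is moved stays moved. The work goes in short steps, Python scripts to look and compute and a tool call to move; the robot and the scene stay as the last step left them, time stands still between calls to the robot, and variables do not carry over. Pictures are saved under pics/ and viewed, and the job is handed in when it is done.

Besides the shell and the picture viewer there is one more tool, called after ">>>" as name(argument=value, ...), one argument or row to a line, values as JSON. step_arm: Moves the arm, as the interface text tells. Its arguments: {"type":"object","properties":{"plan":{"type":"string"}},"required":["plan"]}

```bash
mkdir -p pics; ls
python3 - <<'E'
from plant import telemetry, snapshot, calibration
import cv2
print(telemetry.get_obs())
for n in("side","top","wrist"):
    im=snapshot(n); cv2.imwrite(f"pics/{n}0.png",im); print(n,calibration(n))
E
```

```text
pics
{'clock': 0.0, 'joint_pos': array([-5.48849729e+01,  2.05927199e+01,  6.32970343e-01, -2.09630912e-02,
       -7.01347633e+01, -1.65062774e+01]), 'qvel': array([-0.05936089,  0.04234697,  0.01240383,  0.02594971, -0.02928472,
       -0.14914178]), 'tau': array([ 1.17770705e-04, -5.82722032e+01,  2.93058336e+01,  6.99735403e+00,
        6.91729132e-03, -1.60240966e-04]), 'tool_pos': array([ 0.21520981, -0.63925352,  0.22559942]), 'orientation': array([ 1.79903783e+02, -7.96150844e-03, -1.61398383e+02]), 'force': array([ 0.04988307, -0.46791633, -0.66768908]), 'moment': array([-0.04495155,  0.02593649, -0.01372741]), 'opening': 0.08751504829112974}
side {'K': array([[432.09365869,   0.        , 317.78009763],
       [  0.        , 432.09365869, 204.24332148],
       [  0.        ,   0.        ,   1.        ]]), 'k1': -0.03338763523598295, 'camera_from_world': array([[ 0.99359273, -0.11272058,  0.00821977, -0.63662677],
       [ 0.07770899,  0.73416405,  0.67451053, -0.1088211 ],
       [-0.08206588, -0.66955001,  0.73821947, -1.23968567],
       [ 0.        ,  0.        ,  0.     
[... 435 characters left out ...]
772377e-03,  9.86927301e-01,
        -1.31636634e+00],
       [ 0.00000000e+00,  0.00000000e+00,  0.00000000e+00,
         1.00000000e+00]])}
wrist {'K': array([[299.36080149,   0.        , 321.80877015],
       [  0.        , 299.36080149, 200.26486201],
       [  0.        ,   0.        ,   1.        ]]), 'k1': -0.045349073718733666, 'camera_from_world': array([[-3.17837337e-01,  9.48144883e-01,  8.41849845e-04,
         6.73853490e-01],
       [-9.07479515e-01, -3.03948000e-01, -2.89994040e-01,
         3.79333066e-02],
       [-2.74700486e-01, -9.29348948e-02,  9.57028081e-01,
        -3.90988803e-01],
       [ 0.00000000e+00,  0.00000000e+00,  0.00000000e+00,
         1.00000000e+00]])}
```

View pics/side0.png

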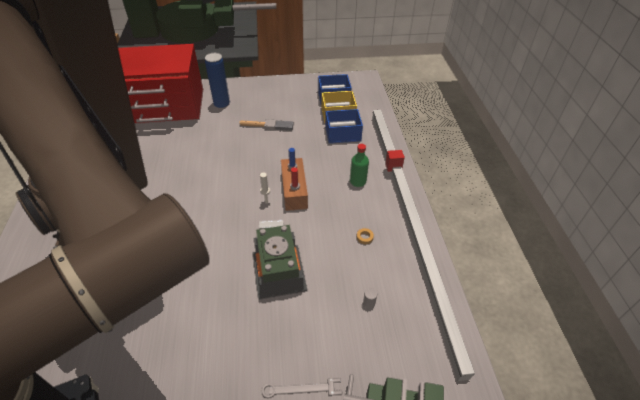

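View pics/top0.png

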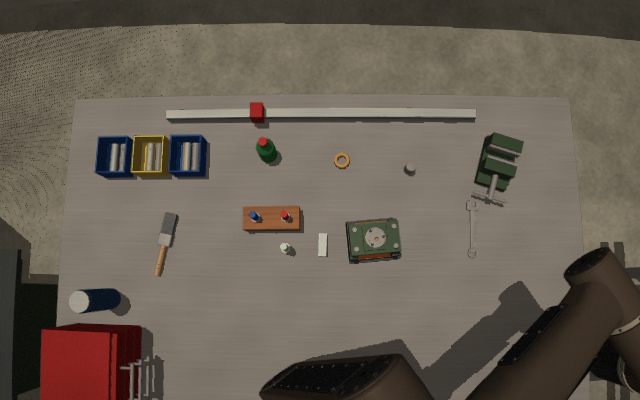

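View pics/wrist0.png

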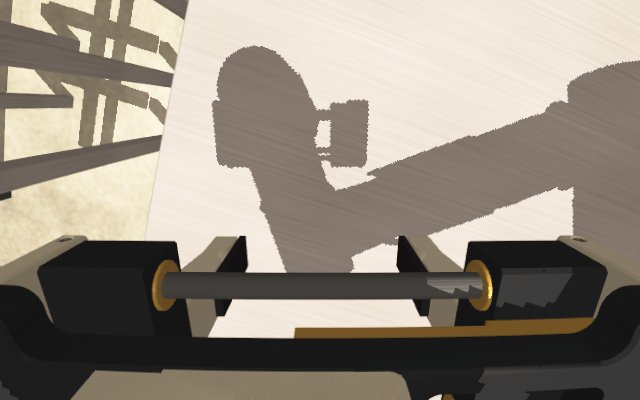

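Candidates (top view): the red-handled drift at (285,215), the blue one at (254,216), a white drift-like thing at (286,248), and the oil bottle's red cap at (265,142). By the description it is the one at (285,215), so I'll check that in a crop.

Run:
```python
import cv2,numpy as np
t=cv2.imread("pics/top0.png"); s=cv2.imread("pics/side0.png")
a=cv2.resize(t[195:275,230:410],(800,356),interpolation=cv2.INTER_CUBIC)
cv2.imwrite("pics/tc.png",a)
cv2.imwrite("pics/sc.png",cv2.resize(s[140:300,230:400],(637,600),interpolation=cv2.INTER_CUBIC))
```

```text
(no output)
```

View pics/tc.png

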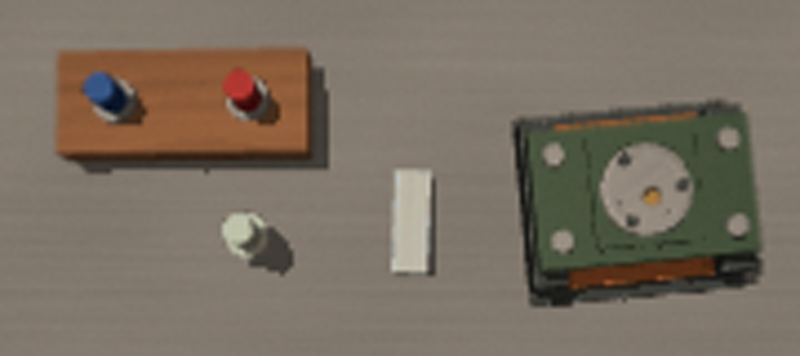

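View pics/sc.png

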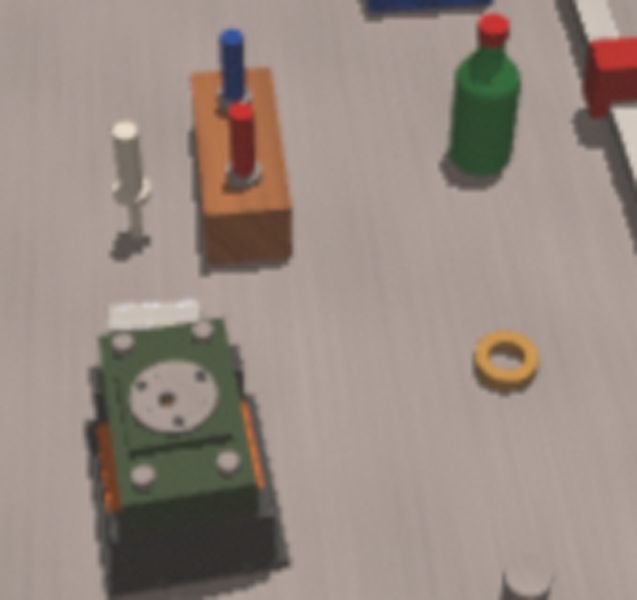

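```bash
cat > h.py <<'E'
import numpy as np,cv2
from plant import telemetry,snapshot,calibration
def ray(cal,px):
    K=cal["K"];k=cal["k1"]
    d=np.array([(px[0]-K[0,2])/K[0,0],(px[1]-K[1,2])/K[1,1]])
    u=d.copy()
    for _ in range(20): u=d/(1+k*(u@u))
    T=cal["camera_from_world"];R=T[:3,:3]
    o=-R.T@T[:3,3]; v=R.T@np.array([u[0],-u[1],-1.])
    return o,v/np.linalg.norm(v)
def onz(cal,px,z):
    o,v=ray(cal,px); return o+v*(z-o[2])/v[2]
def proj(cal,p):
    T=cal["camera_from_world"];q=T[:3,:3]@np.array(p,float)+T[:3,3]
    u=np.array([q[0],-q[1]])/-q[2]; u=u*(1+cal["k1"]*(u@u)); K=cal["K"]
    return np.array([K[0,0]*u[0]+K[0,2],K[1,1]*u[1]+K[1,2]])
def tri(rs):
    A=0;b=0
    for o,v in rs:
        P=np.eye(3)-np.outer(v,v);A=A+P;b=b+P@o
    return np.linalg.solve(A,b)
E
python3 - <<'E'
from h import *
t=calibration("top");s=calibration("side")
f=lambda x,y:(230+x*.225,195+y*.2247)
g=lambda x,y:(230+x*170/637,140+y*160/600)
for n,p,z in [("rackTL",(57,51),.06),("rackTR",(308,49),.06),("rackBR",(306,152),.06),("rackBL",(58,151),.06),("redtop",(238,77),.132),("bluetop",(99,82),.132),("disc",(647,188),.12),("hole",(652,196),.12),("whitetop",(238,222),.12)]:
    print(n,onz(t,f(*p),z).round(4))
for n,p,z in [("redtop",(241,111),.132),("disc",(173,396),.12),("hole",(167,399),.12),("racknear R",(290,206),.06),("racknear L",(205,214),.06),("rackfarL",(192,73),.06),("rackfarR",(270,70),.06)]:
    print("side",n,onz(s,g(*p),z).round(4))
print(tri([ray(t,f(238,77)),ray(s,g(241,111))]),tri([ray(t,f(647,188)),ray(s,g(173,396))]))
# white triangulate
print("white",tri([ray(t,f(238,222)),ray(s,g(126,130))]))
E
```

```text
rackTL [0.6158 0.2339 0.06  ]
rackTR [0.617 0.063 0.06 ]
rackBR [0.5472 0.0638 0.06  ]
rackBL [0.5477 0.2313 0.06  ]
redtop [0.5878 0.1035 0.132 ]
bluetop [0.5846 0.1928 0.132 ]
disc [ 0.5176 -0.158   0.12  ]
hole [ 0.5124 -0.1611  0.12  ]
whitetop [0.4961 0.1035 0.12  ]
side redtop [0.5825 0.1028 0.132 ]
side disc [ 0.5163 -0.1585  0.12  ]
side hole [ 0.5122 -0.1606  0.12  ]
side racknear R [0.6165 0.0657 0.06  ]
side racknear L [0.5486 0.0641 0.06  ]
side rackfarL [0.5477 0.2323 0.06  ]
side rackfarR [0.615  0.2291 0.06  ]
[0.58508371 0.1032068  0.13225191] [ 0.51694209 -0.15807979  0.11958003]
white [0.49419257 0.10315456 0.12068375]
```

```bash
cat >> h.py <<'E'
from scipy.spatial.transform import Rotation as Rn
def pose():
    o=telemetry.get_obs(); return o,np.array(o["tool_pos"]),Rn.from_euler("xyz",o["orientation"],degrees=True).as_matrix()
def delta(target,yaw=None):
    "print rotation (tool) first to reach yaw pointing down, then shift in cm in the rotated tool frame"
    o,p,R=pose(); 
    Rt=R if yaw is None else Rn.from_euler("xyz",[180,0,yaw],degrees=True).as_matrix()
    rv=Rn.from_matrix(R.T@Rt).as_rotvec(degrees=True)
    d=np.array(target)-p
    print("clock",round(o["clock"],2),"tcp",p.round(4),"rpy",np.round(o["orientation"],2),"F",o["force"].round(2),"open",round(o["opening"],4))
    print(" rotvec",rv.round(2)," shift cm (after turn)",(Rt.T@d*100).round(2))
E
python3 - <<'E'
from h import *
c=calibration("wrist");T=c["camera_from_world"];o,p,R=pose()
cp=-T[:3,:3].T@T[:3,3]; print("cam in tool",R.T@(cp-p)); print("cam axes in tool",(R.T@T[:3,:3].T).round(3))
print(proj(c,p+R@[0,0,-.019]),proj(c,p))
delta([.545,-.160,.26],180)
E
```

```text
cam in tool [ 0.07797753  0.00074778 -0.15874351]
cam axes in tool [[-0.001  0.957  0.29 ]
 [ 1.     0.001  0.001]
 [ 0.     0.29  -0.957]]
[320.67800602 265.37840205] [320.80806321 249.20722062]
clock 0.15 tcp [ 0.2153 -0.6394  0.2259] rpy [ 1.7993e+02 -1.0000e-02 -1.6139e+02] F [-0.24  0.76 -0.39] open 0.0874
 rotvec [ 0.07 -0.02 18.61]  shift cm (after turn) [-32.97  47.94  -3.41]
```

>>> step_arm(
  plan="5 0 0 0 0 0 6.2; 5 0 0 0 0 0 6.2; 5 0 0 0 0 0 6.2; 5 -1.8 2.66 0.15 0 0 0; 5 -1.8 2.66 0.15 0 0 0; 5 -1.8 2.66 0.15 0 0 0; 5 -1.8 2.66 0.15 0 0 0; 5 -1.8 2.66 0.15 0 0 0; 5 -1.8 2.66 0.15 0 0 0; 5 -1.8 2.66 0.15 0 0 0; 5 -1.8 2.66 0.15 0 0 0; 5 -1.8 2.66 0.15 0 0 0",
)

```text
clock: 1.15
tool_pos: [0.3778, -0.3988, 0.2129]
orientation: [180.0, -0.0, -180.0]
force: [0.0, 0.1, 0.6]
opening: 0.0498
```

Run:
```python
from h import *
delta([.54,-.160,.20],180)
```

```text
clock 1.15 tcp [ 0.3778 -0.3988  0.2129] rpy [ 179.99   -0.   -179.99] F [0.04 0.11 0.57] open 0.0498
 rotvec [ 0.01 -0.    0.01]  shift cm (after turn) [-16.22  23.88   1.29]
```

>>> step_arm(
  plan="5 -1.8 2.65 0.14 0 0 0; 5 -1.8 2.65 0.14 0 0 0; 5 -1.8 2.65 0.14 0 0 0; 5 -1.8 2.65 0.14 0 0 0; 5 -1.8 2.65 0.14 0 0 0; 5 -1.8 2.65 0.14 0 0 0; 5 -1.8 2.65 0.14 0 0 0; 5 -1.8 2.65 0.14 0 0 0; 5 -1.8 2.65 0.14 0 0 0; 5 0 0 0 0 0 0; 5 0 0 0 0 0 0",
)

```text
clock: 2.07
tool_pos: [0.5398, -0.1603, 0.1999]
orientation: [180.0, -0.1, -179.8]
force: [0.8, -0.9, -0.2]
opening: 0.0502
```

Run:
```python
from h import *
delta([.54,-.160,.20],180)
c=calibration("wrist"); im=snapshot("wrist"); cv2.imwrite("pics/w1.png",im)
print(repr(c["camera_from_world"]))
import pickle; pickle.dump(c,open("w1.pkl","wb"))
print(proj(c,[.517,-.158,.12]),proj(c,[.5122,-.1609,.12]))
```

```text
clock 2.07 tcp [ 0.5398 -0.1603  0.1999] rpy [ 1.8000e+02 -6.0000e-02 -1.7984e+02] F [ 0.78 -0.94 -0.24] open 0.0502
 rotvec [ 0.   -0.06  0.16]  shift cm (after turn) [-0.02  0.03 -0.01]
array([[-1.47795228e-03,  9.99998863e-01, -3.00466207e-04,
         1.60428549e-01],
       [-9.57237302e-01, -1.50167763e-03, -2.89300003e-01,
         5.45503966e-01],
       [-2.89300126e-01, -1.39954137e-04,  9.57238433e-01,
        -2.09861857e-01],
       [ 0.00000000e+00,  0.00000000e+00,  0.00000000e+00,
         1.00000000e+00]])
[323.80204222 180.5183922 ] [320.25267141 174.74777784]
```

View pics/w1.png

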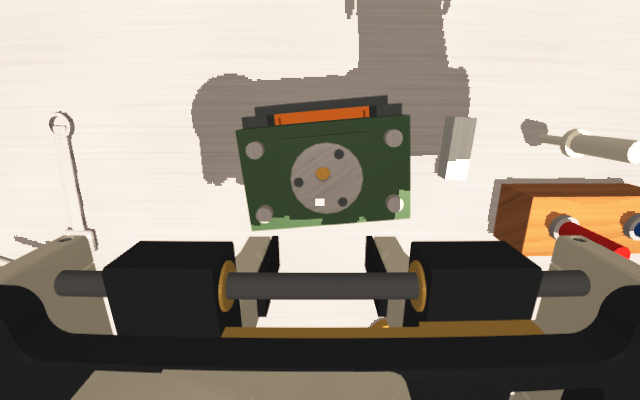

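The wrist view shows the disc at about (326,178), the hole with brass below it at (322,173), and the three dark screws. Next I'll fit these precisely.

Run:
```python
from h import *
import pickle
c=pickle.load(open("w1.pkl","rb")); im=cv2.imread("pics/w1.png")
# rectified ortho view of plane z=.12: 0.1mm/px... sample 
n=600; m=.00012
X,Y=np.meshgrid(np.arange(n),np.arange(n))
mp=np.zeros((n,n,2),np.float32)
for i in range(n):
    for j in range(n):
        mp[i,j]=proj(c,[.517+(n/2-i)*m,-.158+(n/2-j)*m,.12])
o=cv2.remap(im,mp[...,0],mp[...,1],cv2.INTER_CUBIC); 
for k in range(0,n,100): o[k,:10]=255;o[:10,k]=255
cv2.imwrite("pics/ortho1.png",o)
```

```text
(no output)
```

View pics/ortho1.png

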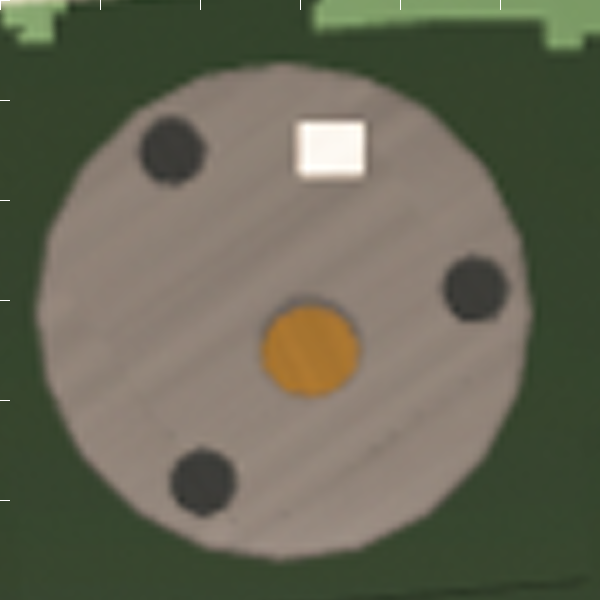

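>>> step_arm(
  plan="5 -0.7 2.63 0 0 0 0; 5 -0.7 2.63 0 0 0 0; 5 -0.7 2.63 0 0 0 0; 5 -0.7 2.63 0 0 0 0; 5 -0.7 2.63 0 0 0 0; 5 -0.7 2.63 0 0 0 0; 5 -0.7 2.63 0 0 0 0; 5 -0.7 2.63 0 0 0 0; 5 -0.7 2.63 0 0 0 0; 5 -0.7 2.63 0 0 0 0; 5 0 0 0 0 0 0",
)

```text
clock: 3.03
tool_pos: [0.6102, 0.1036, 0.2002]
orientation: [180.0, 0.0, -179.9]
force: [1.2, -1.0, 0.3]
opening: 0.0498
```

Run:
```python
from h import *
delta([.5825,.103,.081],180)
c=calibration("wrist"); im=snapshot("wrist"); cv2.imwrite("pics/w2.png",im)
import pickle; pickle.dump(c,open("w2.pkl","wb"))
p=proj(c,[.5825,.103,.132]);print(p,proj(c,[.582,.103,.068]),proj(c,[.582,.193,.132]))
x,y=map(int,p); cv2.imwrite("pics/w2c.png",cv2.resize(im[100:260,220:440],(800,582),interpolation=cv2.INTER_CUBIC))
```

```text
clock 3.03 tcp [0.6102 0.1036 0.2002] rpy [ 1.7998e+02  3.0000e-02 -1.7993e+02] F [ 1.17 -0.98  0.33] open 0.0498
 rotvec [0.02 0.03 0.07]  shift cm (after turn) [ 2.77 -0.06 11.92]
[320.03407974 177.59263459] [320.41101878 162.84210391] [435.52784351 177.11650778]
```

View pics/w2c.png

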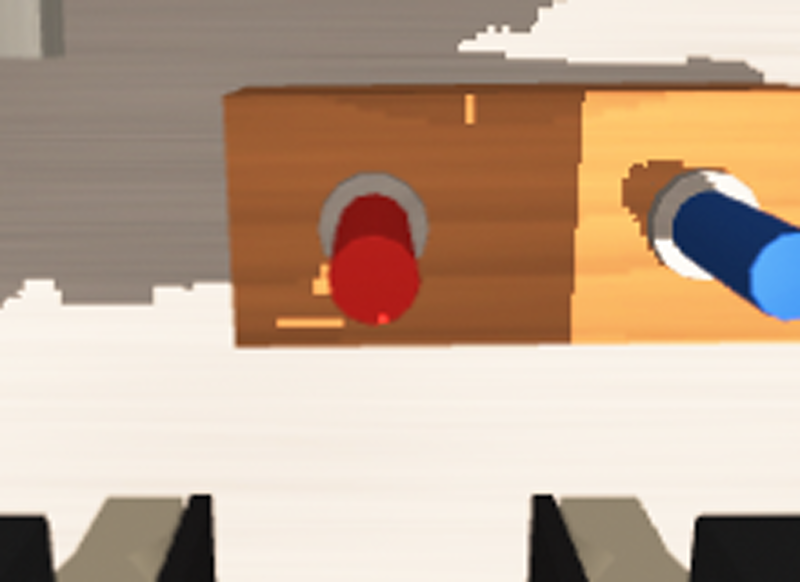

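The red-handled drift is confirmed at crop (375,280), which is full-image (323,177). The blue one is well to the right. Now lining up and descending.

>>> step_arm(
  plan="5 1.37 0 0 0 0 0; 5 1.37 0 0 0 0 0; 5 0 0 1.5 0 0 0; 5 0 0 1.5 0 0 0; 5 0 0 1.5 0 0 0; 5 0 0 1.5 0 0 0; 5 0 0 1.5 0 0 0; 5 0 0 1.5 0 0 0; 5 0 0 1.5 0 0 0; 5 0 0 1.2 0 0 0; 5 0 0 0.6 0 0 0; 5 0 0 0 0 0 0",
)

```text
clock: 4.08
tool_pos: [0.5808, 0.0995, 0.0762]
orientation: [-179.9, -0.1, 179.9]
force: [-0.2, -0.7, -0.8]
opening: 0.0502
```

Run:
```python
from h import *
delta([.583,.1037,.077],180)
im=snapshot("wrist"); cv2.imwrite("pics/w3.png",im)
```

```text
clock 4.08 tcp [0.5808 0.0995 0.0762] rpy [-1.7994e+02 -1.4000e-01  1.7992e+02] F [-0.24 -0.74 -0.79] open 0.0502
 rotvec [-0.06 -0.14 -0.08]  shift cm (after turn) [-0.22  0.42 -0.08]
```

View pics/w3.png

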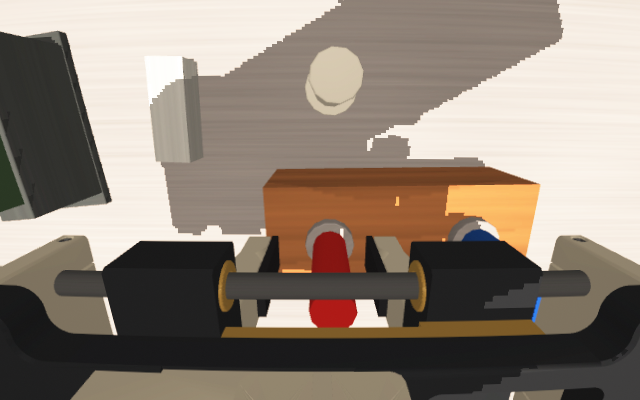

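>>> step_arm(
  plan="5 -0.1 0.21 -0.04 0 0 0; 5 -0.1 0.21 -0.04 0 0 0; 5 0 0 0 0 0 0; 5 0 0 0 0 0 0",
)

```text
clock: 4.47
tool_pos: [0.5843, 0.1058, 0.079]
orientation: [180.0, 0.1, -180.0]
force: [0.3, 0.4, -0.1]
opening: 0.05
```

Run:
```python
from h import *
delta([.583,.1037,.077],180)
```

```text
clock 4.47 tcp [0.5843 0.1058 0.079 ] rpy [ 1.7997e+02  6.0000e-02 -1.7997e+02] F [ 0.26  0.41 -0.11] open 0.05
 rotvec [0.03 0.06 0.03]  shift cm (after turn) [ 0.13 -0.21  0.2 ]
```

>>> step_arm(
  plan="5 0 0 0 0 0 0; 5 0 0 0 0 0 0",
)

```text
clock: 4.63
tool_pos: [0.5839, 0.1056, 0.0785]
orientation: [180.0, 0.0, -180.0]
force: [-0.7, 0.4, -0.3]
opening: 0.0503
```

Run:
```python
from h import *
for i in range(3):
    delta([.583,.1037,.077],180); snapshot("wrist")
```

```text
clock 4.63 tcp [0.5839 0.1056 0.0785] rpy [ 1.7999e+02  2.0000e-02 -1.7998e+02] F [-0.67  0.4  -0.34] open 0.0503
 rotvec [0.01 0.02 0.02]  shift cm (after turn) [ 0.09 -0.19  0.15]
clock 4.68 tcp [0.5838 0.1055 0.0784] rpy [ 1.7999e+02  1.0000e-02 -1.7998e+02] F [ 0.   1.1 -0.2] open 0.05
 rotvec [0.01 0.01 0.02]  shift cm (after turn) [ 0.08 -0.18  0.14]
clock 4.73 tcp [0.5839 0.1055 0.0784] rpy [ 1.8000e+02  1.0000e-02 -1.7998e+02] F [-0.35  0.4  -0.24] open 0.0501
 rotvec [0.   0.01 0.02]  shift cm (after turn) [ 0.09 -0.18  0.14]
```

>>> step_arm(
  plan="5 0.08 -0.15 0.1 0 0 0; 4 0 0 0 0 0 0; 3 0 0 0 0 0 0; 2.6 0 0 0 0 0 0; 2.3 0 0 0 0 0 0; 2.1 0 0 0 0 0 0; 1.9 0 0 0 0 0 0; 1.5 0 0 0 0 0 0; 1 0 0 0 0 0 0; 1 0 0 0 0 0 0; 1 0 0 0 0 0 0",
)

```text
clock: 5.7
tool_pos: [0.5831, 0.104, 0.0773]
orientation: [180.0, 0.0, -180.0]
force: [-0.6, 1.9, 0.0]
opening: 0.0193
```

Run:
```python
from h import *
delta([.583,.1037,.077],180)
im=snapshot("wrist"); cv2.imwrite("pics/w4.png",im)
```

```text
clock 5.7 tcp [0.5831 0.104  0.0773] rpy [ 180.      0.   -179.99] F [-0.57  1.85  0.02] open 0.0193
 rotvec [0.   0.   0.01]  shift cm (after turn) [ 0.01 -0.03  0.03]
```

View pics/w4.png

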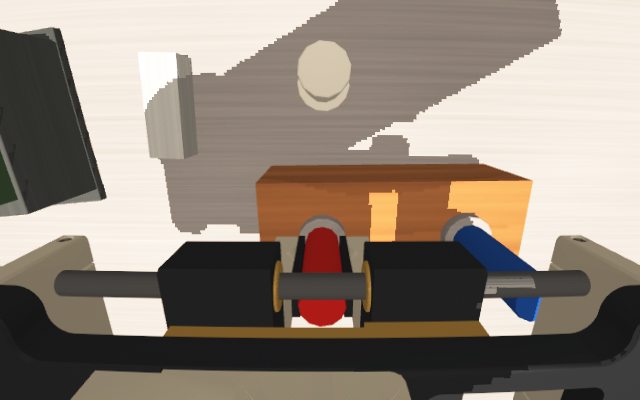

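The handle is gripped (19.3 mm opening, red between the pads). Lifting.

>>> step_arm(
  plan="1 0 0 -0.6 0 0 0; 1 0 0 -1 0 0 0; 1 0 0 -1.2 0 0 0; 1 0 0 -1.2 0 0 0; 1 0 0 -1.2 0 0 0; 1 0 0 -1.2 0 0 0; 1 0 0 -1.2 0 0 0; 1 0 0 -1.2 0 0 0; 1 0 0 -1.2 0 0 0; 1 0 0 -1.2 0 0 0; 1 0 0 -1 0 0 0; 1 0 0 -0.6 0 0 0",
)

```text
clock: 6.75
tool_pos: [0.5834, 0.104, 0.2073]
orientation: [180.0, 0.1, -180.0]
force: [0.1, 0.4, -2.1]
opening: 0.0193
```

>>> step_arm(
  plan="1 0 0 0 0 0 0; 1 0 0 0 0 0 0",
)

```text
clock: 6.92
tool_pos: [0.5829, 0.104, 0.2054]
orientation: [180.0, 0.0, -180.0]
force: [-1.0, 0.2, -2.1]
opening: 0.0191
```

Run:
```python
from h import *
delta([.512,-.1603,.21],180)
for n in("side","top","wrist"):
  im=snapshot(n); cv2.imwrite("pics/%s5.png"%n,im)
s=cv2.imread("pics/side5.png")[100:240,220:380]
t=cv2.imread("pics/top5.png")[160:280,220:420]
cv2.imwrite("pics/c5.png",np.hstack([cv2.resize(s,(457,400)),cv2.resize(t,(343,206)).repeat(1,0) if 0 else cv2.resize(t,(343,400))]))
```

```text
clock 6.92 tcp [0.5829 0.104  0.2054] rpy [ 1.7998e+02  1.0000e-02 -1.8000e+02] F [-1.01  0.23 -2.11] open 0.0191
 rotvec [0.02 0.01 0.  ]  shift cm (after turn) [  7.09 -26.43  -0.46]
```

View pics/c5.png

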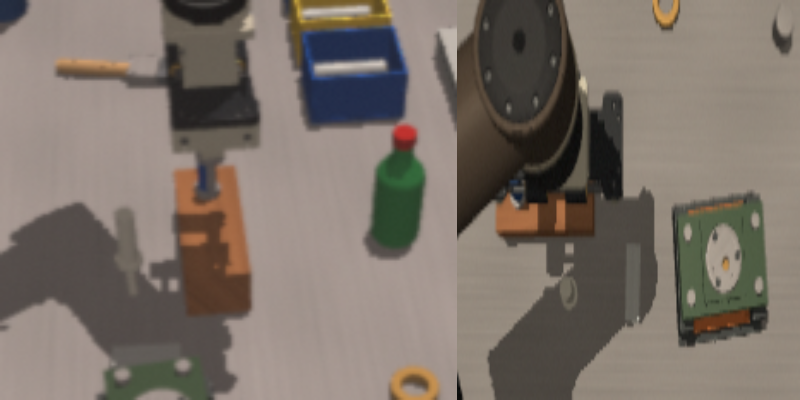

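View pics/wrist5.png

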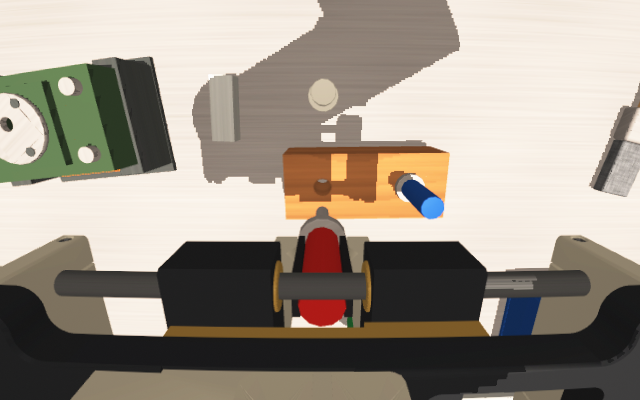

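>>> step_arm(
  plan="1 0.3 -1.2 0 0 0 0; 1 0.6 -2.3 0 0 0 0; 1 0.7 -2.5 0 0 0 0; 1 0.7 -2.5 0 0 0 0; 1 0.7 -2.5 0 0 0 0; 1 0.7 -2.5 0 0 0 0; 1 0.7 -2.5 0 0 0 0; 1 0.7 -2.5 0 0 0 0; 1 0.7 -2.5 0 0 0 0; 1 0.5 -2 0 0 0 0; 1 0.4 -1.5 0 0 0 0; 1 0.3 -1 0 0 0 0",
)

```text
clock: 8.07
tool_pos: [0.512, -0.1528, 0.2049]
orientation: [-180.0, -0.1, 179.9]
force: [0.4, 0.0, -1.6]
opening: 0.0196
```

>>> step_arm(
  plan="1 0.09 -0.93 0 0 0 0; 1 0 0 0 0 0 0; 1 0 0 0 0 0 0; 1 0 0 0 0 0 0",
)

```text
clock: 8.4
tool_pos: [0.5123, -0.16, 0.2051]
orientation: [180.0, -0.0, -180.0]
force: [0.3, -1.0, -2.2]
opening: 0.0194
```

Run:
```python
from h import *
delta([.512,-.1603,.21],180)
c=calibration("wrist");o,p,R=pose()
print("tip px expected",proj(c,p+R@[0,0,.0653]), "hole px",proj(c,[.5114,-.1593,.12]))
for n in("side","top","wrist"):
  im=snapshot(n); cv2.imwrite("pics/%s6.png"%n,im)
s=cv2.imread("pics/side6.png")[180:300,230:350]
t=cv2.imread("pics/top6.png")[200:280,330:420]
cv2.imwrite("pics/c6.png",np.hstack([cv2.resize(s,(400,400)),cv2.resize(t,(400,400))]))
w=cv2.imread("pics/wrist6.png")[100:260,240:400]
cv2.imwrite("pics/w6c.png",cv2.resize(w,(600,600),interpolation=cv2.INTER_CUBIC))
```

```text
clock 8.4 tcp [ 0.5123 -0.16    0.2051] rpy [ 1.7999e+02 -1.0000e-02 -1.7998e+02] F [ 0.26 -1.04 -2.21] open 0.0194
 rotvec [ 0.01 -0.01  0.02]  shift cm (after turn) [ 0.03 -0.03 -0.49]
tip px expected [320.88262316 212.67803567] hole px [321.75529976 204.00215591]
```

View pics/w6c.png

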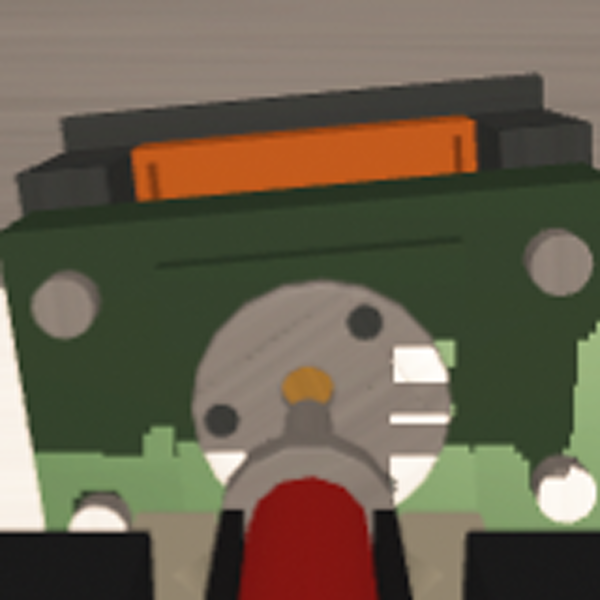

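View pics/c6.png

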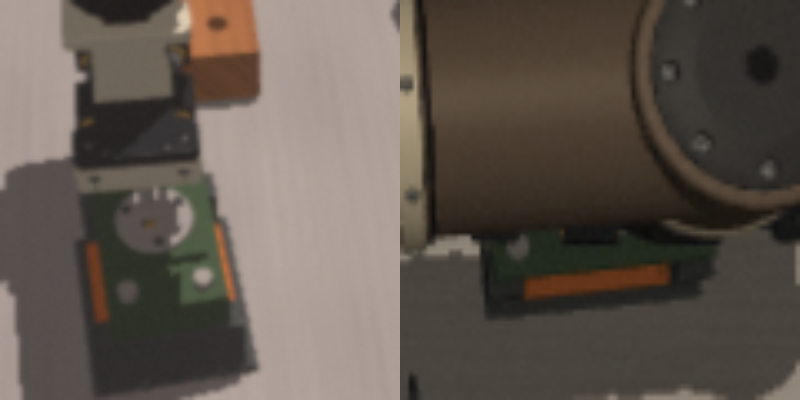

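```bash
cat > ov.py <<'E'
from h import *
import sys,pickle
def overlay(im,c,p,R,out,hole,L=.0653,r0=(302,180),sz=(50,40),k=16,sh=(0,0)):
    x0,y0=r0;a=cv2.resize(im[y0:y0+sz[1],x0:x0+sz[0]],None,fx=k,fy=k,interpolation=cv2.INTER_CUBIC)
    def circ(cen,r,col):
        pts=[]
        for t in np.linspace(0,2*np.pi,60):
            q=proj(c,np.array(cen)+[r*np.cos(t),r*np.sin(t),0])+sh
            pts.append(((q[0]-x0+.5)*k-.5,(q[1]-y0+.5)*k-.5))
        cv2.polylines(a,[np.int32(np.round(pts))],True,col,1)
    t=p+R@[0,0,L]
    circ(t,.004,(0,255,255)); circ(t+[0,0,.001],.005,(255,255,0))
    circ([*hole,.12],.006,(0,0,255))
    cv2.imwrite(out,a)
E
python3 - <<'E'
from ov import *
c=calibration("wrist");o,p,R=pose();pickle.dump((c,p,R),open("w6.pkl","wb"))
overlay(cv2.imread("pics/wrist6.png"),c,p,R,"pics/ov6.png",(.5114,-.1593))
E
```

```text
(no output)
```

View pics/ov6.png

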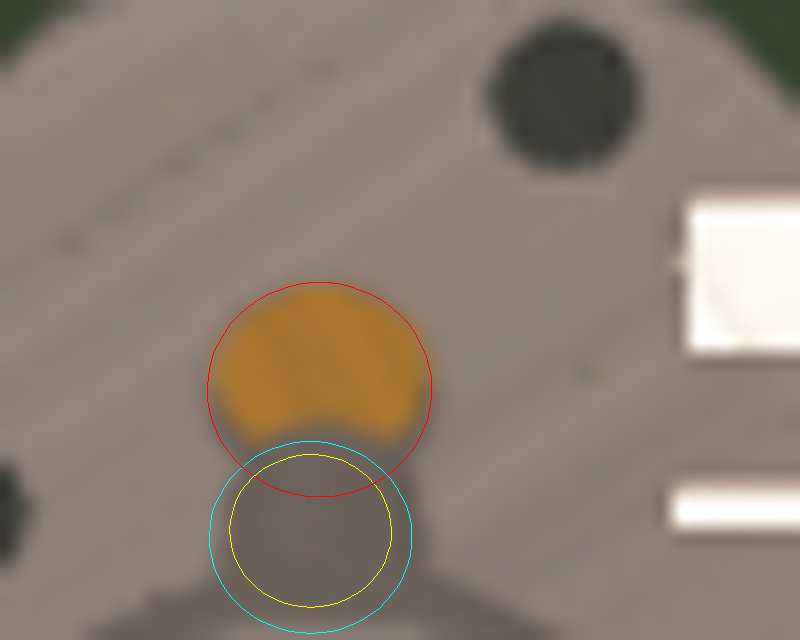

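The close wrist crop shows tip and hole together. After correcting for the camera bias seen at the tip, the hole centre is about (0.5127,-0.160), within half a millimetre of the TCP line. Descending to just above the disc.

>>> step_arm(
  plan="1 -0.03 0 0.2 0 0 0; 1 0 0 0.3 0 0 0; 1 0 0 0.3 0 0 0; 1 0 0 0.3 0 0 0; 1 0 0 0.2 0 0 0; 1 0 0 0.2 0 0 0; 1 0 0 0 0 0 0; 1 0 0 0 0 0 0; 1 0 0 0 0 0 0",
)

```text
clock: 9.3
tool_pos: [0.5126, -0.1604, 0.1903]
orientation: [-180.0, 0.0, -180.0]
force: [0.1, -0.4, -1.8]
opening: 0.0192
```

Run:
```python
from ov import *
delta([.5127,-.160,.1853],180)
o,p,R=pose();c=calibration("wrist");im=snapshot("wrist");cv2.imwrite("pics/wrist7.png",im)
overlay(im,c,p,R,"pics/ov7.png",(.5127,-.1597),r0=(300,195),sh=(.7,-1.3))
```

```text
clock 9.3 tcp [ 0.5126 -0.1604  0.1903] rpy [-1.8000e+02  1.0000e-02 -1.7999e+02] F [ 0.1  -0.4  -1.78] open 0.0192
 rotvec [-0.    0.01  0.01]  shift cm (after turn) [-0.01  0.04  0.5 ]
```

View pics/ov7.png

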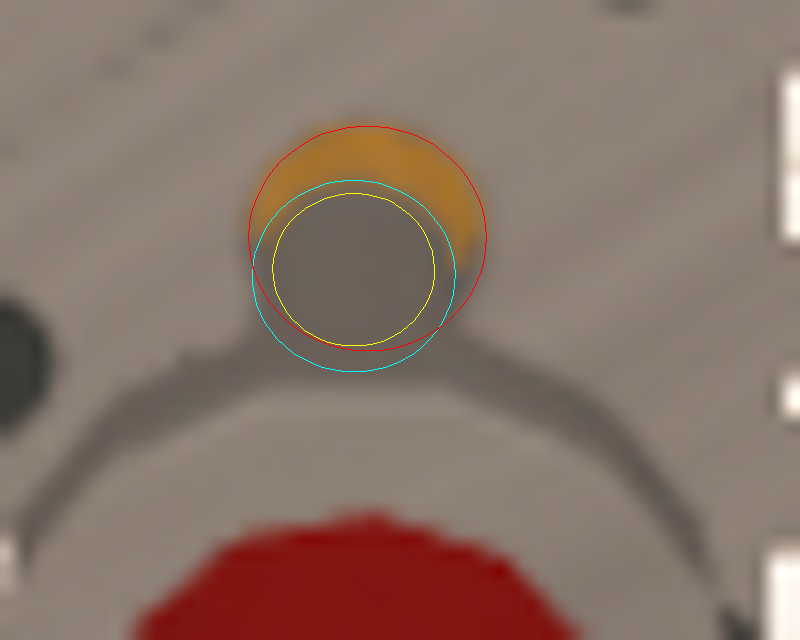

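>>> step_arm(
  plan="1 0 0.05 0.1 0 0 0; 1 0 0 0.1 0 0 0; 1 0 0 0.1 0 0 0; 1 0 0 0 0 0 0; 1 0 0 0 0 0 0",
)

```text
clock: 9.77
tool_pos: [0.5124, -0.1599, 0.1872]
orientation: [-180.0, -0.0, -180.0]
force: [0.8, -0.3, -1.7]
opening: 0.0196
```

Run:
```python
from ov import *
delta([.5127,-.160,.1853],180)
o,p,R=pose();c=calibration("wrist");im=snapshot("wrist");cv2.imwrite("pics/wrist8.png",im)
overlay(im,c,p,R,"pics/ov8.png",(.5127,-.1597),r0=(300,195),sh=(.7,-1.3))
```

```text
clock 9.77 tcp [ 0.5124 -0.1599  0.1872] rpy [-1.8000e+02 -1.0000e-02 -1.7999e+02] F [ 0.84 -0.26 -1.68] open 0.0196
 rotvec [-0.   -0.01  0.01]  shift cm (after turn) [-0.03 -0.01  0.19]
```

View pics/ov8.png

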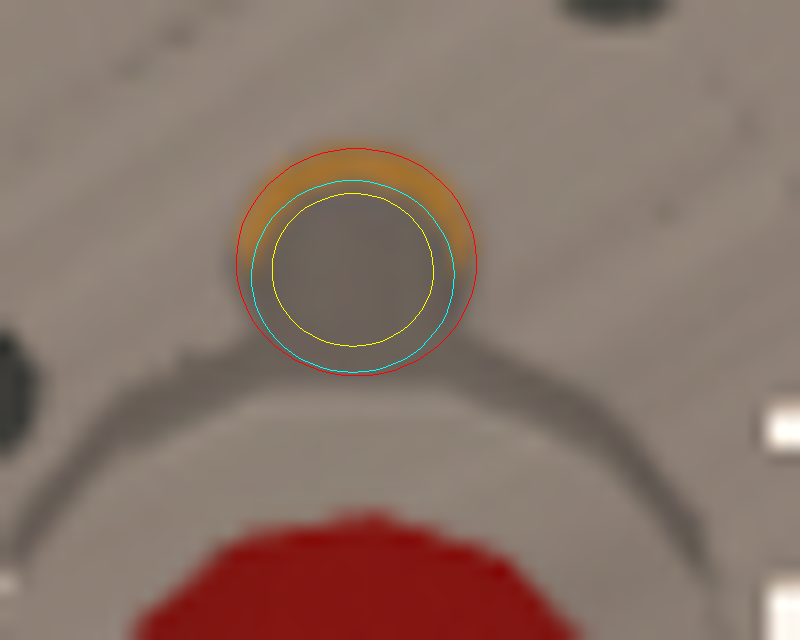

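>>> step_arm(
  plan="1 0 0 0.1 0 0 0; 1 0 0 0.1 0 0 0; 1 0 0 0.05 0 0 0; 1 0 0 0 0 0 0; 1 0 0 0 0 0 0",
)

```text
clock: 10.23
tool_pos: [0.5125, -0.1598, 0.1847]
orientation: [180.0, -0.0, -180.0]
force: [-0.1, -0.2, -1.7]
opening: 0.0194
```

>>> step_arm(
  plan="1 0 0 0.05 0 0 0; 1 0 0 0.05 0 0 0; 1 0 0 0 0 0 0; 1 0 0 0 0 0 0",
)

```text
clock: 10.57
tool_pos: [0.5124, -0.1598, 0.1837]
orientation: [180.0, -0.0, -180.0]
force: [1.1, -0.2, -2.2]
opening: 0.0196
```

>>> step_arm(
  plan="1 0 0 0.05 0 0 0; 1 0 0 0.05 0 0 0; 1 0 0 0.05 0 0 0; 1 0 0 0 0 0 0; 1 0 0 0 0 0 0",
)

```text
clock: 10.98
tool_pos: [0.5125, -0.1598, 0.1822]
orientation: [-180.0, -0.0, -180.0]
force: [0.5, -0.1, -1.4]
opening: 0.0196
```

>>> step_arm(
  plan="1 0 0 0.1 0 0 0; 1 0 0 0.1 0 0 0; 1 0 0 0.1 0 0 0; 1 0 0 0 0 0 0; 1 0 0 0 0 0 0",
)

```text
clock: 11.4
tool_pos: [0.5124, -0.1599, 0.1791]
orientation: [-180.0, -0.0, -180.0]
force: [1.0, 0.5, -1.3]
opening: 0.0195
```

The nose is in the hole with no contact force. Continuing down toward the pin.

>>> step_arm(
  plan="1 0 0 0.15 0 0 0; 1 0 0 0.15 0 0 0; 1 0 0 0.15 0 0 0; 1 0 0 0.15 0 0 0; 1 0 0 0.1 0 0 0; 1 0 0 0.1 0 0 0; 1 0 0 0 0 0 0; 1 0 0 0 0 0 0",
)

```text
clock: 12.07
tool_pos: [0.5125, -0.1599, 0.1712]
orientation: [-180.0, -0.0, -180.0]
force: [-0.0, -0.6, -2.0]
opening: 0.0191
```

>>> step_arm(
  plan="1 0 0 0.1 0 0 0; 1 0 0 0.1 0 0 0; 1 0 0 0.1 0 0 0; 1 0 0 0.1 0 0 0; 1 0 0 0 0 0 0; 1 0 0 0 0 0 0",
)

```text
clock: 12.57
tool_pos: [0.5125, -0.1599, 0.1672]
orientation: [180.0, -0.0, -180.0]
force: [-0.6, -0.3, -1.9]
opening: 0.0193
```

>>> step_arm(
  plan="1 0 0 0.1 0 0 0; 1 0 0 0.1 0 0 0; 1 0 0 0 0 0 0",
)

```text
clock: 12.82
tool_pos: [0.5129, -0.1601, 0.1662]
orientation: [-180.0, 0.1, -180.0]
force: [-1.9, -0.5, 6.0]
opening: 0.0196
```

>>> step_arm(
  plan="1 0 0 0.1 0 0 0; 1 0 0 0.1 0 0 0; 1 0 0 0 0 0 0",
)

```text
clock: 13.07
tool_pos: [0.513, -0.1605, 0.1649]
orientation: [-179.9, 0.1, -179.9]
force: [-2.5, -1.6, 9.0]
opening: 0.019
```

Pin contact was felt at about TCP z=0.1665, as expected (tip about 19 mm down). Pushing steadily.

>>> step_arm(
  plan="1 0 0 0.1 0 0 0; 1 0 0 0.1 0 0 0; 1 0 0 0.1 0 0 0; 1 0 0 0 0 0 0",
)

```text
clock: 13.4
tool_pos: [0.5129, -0.1605, 0.1619]
orientation: [-179.9, 0.1, -180.0]
force: [-3.3, -0.9, 9.1]
opening: 0.0192
```

>>> step_arm(
  plan="1 0 0 0.1 0 0 0; 1 0 0 0.1 0 0 0; 1 0 0 0.1 0 0 0; 1 0 0 0 0 0 0",
)

```text
clock: 13.73
tool_pos: [0.5128, -0.1605, 0.1588]
orientation: [-179.9, 0.1, -180.0]
force: [-2.7, -0.6, 8.5]
opening: 0.0198
```

>>> step_arm(
  plan="1 0 0 0.1 0 0 0; 1 0 0 0.1 0 0 0; 1 0 0 0.1 0 0 0; 1 0 0 0.1 0 0 0; 1 0 0 0.1 0 0 0; 1 0 0 0.1 0 0 0; 1 0 0 0 0 0 0",
)

```text
clock: 14.32
tool_pos: [0.5126, -0.1604, 0.1527]
orientation: [-179.9, 0.0, -180.0]
force: [-4.0, -0.0, 8.6]
opening: 0.0195
```

Run:
```python
from h import *
im=snapshot("wrist");cv2.imwrite("pics/wrist9.png",im)
cv2.imwrite("pics/w9c.png",cv2.resize(im[100:340,200:440],(600,600)))
```

```text
(no output)
```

View pics/w9c.png

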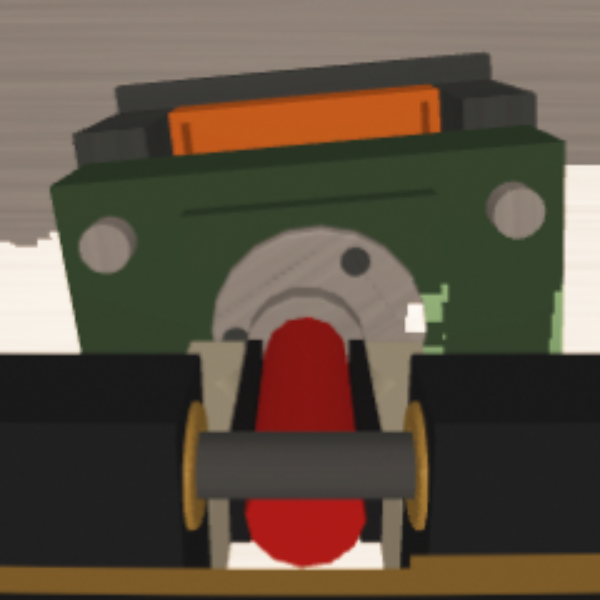

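The drift is upright in the pads with the collar about 15 mm above the disc. I'll ease the small side load with a slight -x shift and go on.

>>> step_arm(
  plan="1 0.03 0 0.1 0 0 0; 1 0 0 0.1 0 0 0; 1 0 0 0.1 0 0 0; 1 0 0 0.1 0 0 0; 1 0 0 0.1 0 0 0; 1 0 0 0.1 0 0 0; 1 0 0 0 0 0 0",
)

```text
clock: 14.95
tool_pos: [0.5127, -0.1603, 0.1469]
orientation: [-179.9, 0.1, -180.0]
force: [-2.4, 0.7, 8.4]
opening: 0.0194
```

>>> step_arm(
  plan="1 0 0 0.1 0 0 0; 1 0 0 0.1 0 0 0; 1 0 0 0.1 0 0 0; 1 0 0 0.1 0 0 0; 1 0 0 0 0 0 0",
)

```text
clock: 15.37
tool_pos: [0.5125, -0.1601, 0.1425]
orientation: [-180.0, 0.1, -180.0]
force: [-2.9, 0.2, 7.6]
opening: 0.0195
```

>>> step_arm(
  plan="1 0 0 0.1 0 0 0; 1 0 0 0.05 0 0 0; 1 0 0 0.05 0 0 0; 1 0 0 0 0 0 0",
)

```text
clock: 15.7
tool_pos: [0.5122, -0.1598, 0.139]
orientation: [180.0, -0.0, -180.0]
force: [-0.1, 0.5, -0.9]
opening: 0.0199
```

>>> step_arm(
  plan="1 0 0 0.05 0 0 0; 1 0 0 0.05 0 0 0; 1 0 0 0 0 0 0",
)

```text
clock: 15.95
tool_pos: [0.5122, -0.1598, 0.138]
orientation: [180.0, -0.0, -180.0]
force: [0.1, -0.6, -2.5]
opening: 0.0195
```

The force fell back to the drift's weight, so the pin has dropped. I'll hold briefly and check, looking through the side opening.

>>> step_arm(
  plan="1 0 0 0 0 0 0; 1 0 0 0 0 0 0; 1 0 0 0 0 0 0; 1 0 0 0 0 0 0",
)

```text
clock: 16.28
tool_pos: [0.5122, -0.1599, 0.1383]
orientation: [-180.0, 0.0, -180.0]
force: [0.2, 0.2, -1.7]
opening: 0.0196
```

Run:
```python
from h import *
ims=[snapshot(n) for n in("side","top","wrist")]
a=[cv2.resize(ims[0][180:300,230:350],(400,400)),cv2.resize(ims[1][200:280,330:420],(400,400))]
cv2.imwrite("pics/c10.png",np.hstack(a)); cv2.imwrite("pics/wrist10.png",ims[2])
```

```text
(no output)
```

View pics/c10.png

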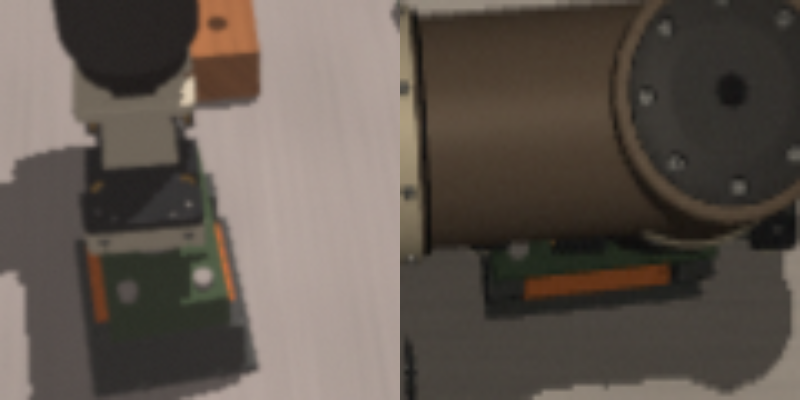

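View pics/wrist10.png

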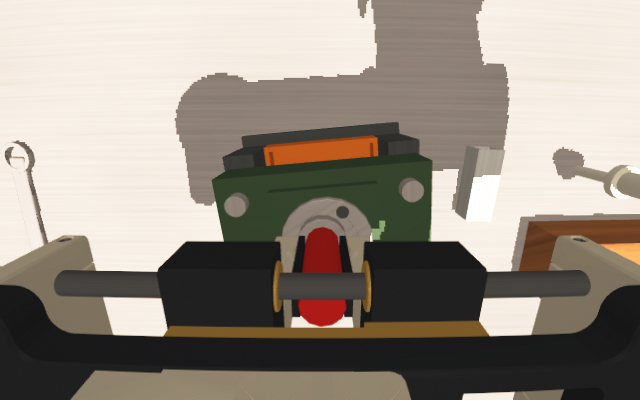

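>>> step_arm(
  plan="1 0 0 0.05 0 0 0; 1 0 0 0 0 0 0; 1 0 0 0 0 0 0",
)

```text
clock: 16.68
tool_pos: [0.5122, -0.1598, 0.1377]
orientation: [-180.0, -0.0, -180.0]
force: [-0.5, 0.2, -3.3]
opening: 0.0191
```

>>> step_arm(
  plan="1 0 0 0.05 0 0 0; 1 0 0 0 0 0 0; 1 0 0 0 0 0 0",
)

```text
clock: 16.93
tool_pos: [0.5122, -0.1598, 0.1373]
orientation: [-180.0, 0.0, -180.0]
force: [-0.0, -0.4, -2.1]
opening: 0.0196
```

>>> step_arm(
  plan="1 0 0 0.05 0 0 0; 1 0 0 0 0 0 0; 1 0 0 0 0 0 0",
)

```text
clock: 17.18
tool_pos: [0.5123, -0.1599, 0.1372]
orientation: [-180.0, 0.0, -180.0]
force: [-1.3, 1.2, 4.2]
opening: 0.0198
```

>>> step_arm(
  plan="1 0 0 0.05 0 0 0; 1 0 0 0 0 0 0; 1 0 0 0 0 0 0",
)

```text
clock: 17.43
tool_pos: [0.5123, -0.1599, 0.1372]
orientation: [-180.0, 0.0, -180.0]
force: [-3.2, 1.9, 9.2]
opening: 0.0193
```

The collar met the disc at TCP z=0.1372 with about 11 N, which means the drift has not slipped. Withdrawing.

>>> step_arm(
  plan="1 0 0 -0.2 0 0 0; 1 0 0 -0.4 0 0 0; 1 0 0 -0.6 0 0 0; 1 0 0 -0.6 0 0 0; 1 0 0 -0.6 0 0 0; 1 0 0 -0.6 0 0 0; 1 0 0 -0.6 0 0 0; 1 0 0 -0.7 0 0 0; 1 0 0 -0.8 0 0 0; 1 0 0 -0.8 0 0 0; 1 0 0 -0.7 0 0 0; 1 0 0 -0.5 0 0 0",
)

```text
clock: 18.43
tool_pos: [0.5125, -0.1599, 0.2085]
orientation: [-180.0, 0.1, -180.0]
force: [-0.5, 0.3, -1.9]
opening: 0.0192
```

>>> step_arm(
  plan="1 0 0 0 0 0 0; 1 0 0 0 0 0 0",
)

```text
clock: 18.6
tool_pos: [0.5123, -0.1598, 0.2075]
orientation: [180.0, 0.0, -180.0]
force: [-0.6, 0.3, -2.7]
opening: 0.0196
```

Run:
```python
from h import *
delta([.5829,.104,.2075],180)
im=snapshot("wrist");cv2.imwrite("pics/w11.png",im)
cv2.imwrite("pics/w11c.png",cv2.resize(im[100:340,200:440],(600,600)))
```

```text
clock 18.6 tcp [ 0.5123 -0.1598  0.2075] rpy [ 1.7999e+02  3.0000e-02 -1.8000e+02] F [-0.63  0.29 -2.72] open 0.0196
 rotvec [0.01 0.03 0.  ]  shift cm (after turn) [-7.06 26.38 -0.  ]
```

View pics/w11c.png

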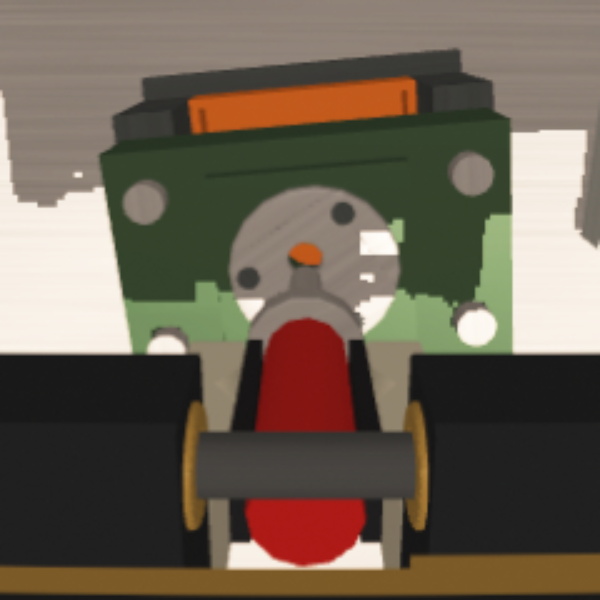

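Through the hole (crop (306,254)) the tray's orange now shows instead of brass, so the pin has left the bore. Returning to the rack along the reverse path.

>>> step_arm(
  plan="1 -0.3 1.2 0 0 0 0; 1 -0.6 2.3 0 0 0 0; 1 -0.7 2.5 0 0 0 0; 1 -0.7 2.5 0 0 0 0; 1 -0.7 2.5 0 0 0 0; 1 -0.7 2.5 0 0 0 0; 1 -0.7 2.5 0 0 0 0; 1 -0.7 2.5 0 0 0 0; 1 -0.7 2.5 0 0 0 0; 1 -0.5 2 0 0 0 0; 1 -0.4 1.5 0 0 0 0; 1 -0.3 1 0 0 0 0",
)

```text
clock: 19.65
tool_pos: [0.5822, 0.097, 0.2066]
orientation: [-180.0, -0.1, -179.9]
force: [0.7, -0.1, -2.6]
opening: 0.0198
```

>>> step_arm(
  plan="1 -0.08 0.88 0 0 0 0; 1 0 0 0 0 0 0; 1 0 0 0 0 0 0; 1 0 0 0 0 0 0",
)

```text
clock: 19.98
tool_pos: [0.5827, 0.1033, 0.2072]
orientation: [-180.0, -0.0, 180.0]
force: [0.1, 0.1, -1.2]
opening: 0.0193
```

Run:
```python
from h import *
delta([.583,.104,.0773],180)
im=snapshot("wrist");cv2.imwrite("pics/w12.png",im)
```

```text
clock 19.98 tcp [0.5827 0.1033 0.2072] rpy [-1.7999e+02 -2.0000e-02  1.7998e+02] F [ 0.06  0.14 -1.19] open 0.0193
 rotvec [-0.01 -0.02 -0.02]  shift cm (after turn) [-0.03  0.07 12.99]
```

View pics/w12.png

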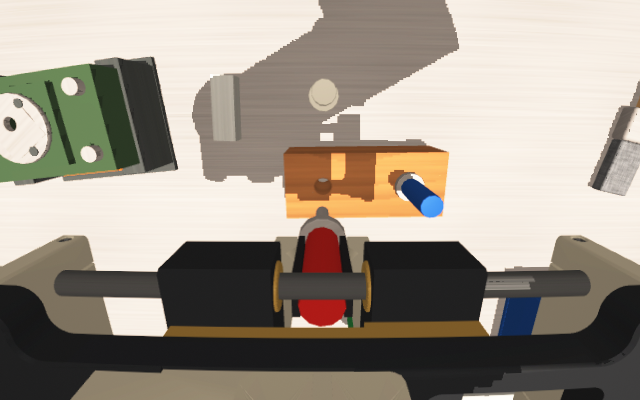

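Same view as after lifting, with the hole at (322,186) and the nose tip at (322,212). Lowering to just above the rest height.

>>> step_arm(
  plan="1 -0.03 0.06 0.8 0 0 0; 1 0 0 1.2 0 0 0; 1 0 0 1.2 0 0 0; 1 0 0 1.2 0 0 0; 1 0 0 1.2 0 0 0; 1 0 0 1.2 0 0 0; 1 0 0 1.2 0 0 0; 1 0 0 1.2 0 0 0; 1 0 0 1.2 0 0 0; 1 0 0 0.8 0 0 0; 1 0 0 0.6 0 0 0; 1 0 0 0.3 0 0 0",
)

```text
clock: 21.03
tool_pos: [0.5829, 0.1041, 0.0853]
orientation: [-180.0, -0.1, 180.0]
force: [0.6, 0.1, -0.9]
opening: 0.0195
```

>>> step_arm(
  plan="1 0 0 0.2 0 0 0; 1 0 0 0.2 0 0 0; 1 0 0 0.2 0 0 0; 1 0 0 0.1 0 0 0; 1 0 0 0.1 0 0 0; 1 0 0 0 0 0 0; 1 0 0 0 0 0 0",
)

```text
clock: 21.62
tool_pos: [0.5833, 0.1046, 0.0784]
orientation: [180.0, 0.0, -180.0]
force: [0.4, 0.0, -1.6]
opening: 0.0194
```

>>> step_arm(
  plan="1 0 0 0.05 0 0 0; 1 0 0 0.05 0 0 0; 1 0 0 0.03 0 0 0; 1 0 0 0 0 0 0; 1 0 0 0 0 0 0",
)

```text
clock: 22.03
tool_pos: [0.5834, 0.1046, 0.0773]
orientation: [180.0, 0.0, -180.0]
force: [-0.8, -0.1, 2.3]
opening: 0.0195
```

The collar is resting on the rack. Releasing, then rising straight up.

>>> step_arm(
  plan="2.2 0 0 0 0 0 0; 2.6 0 0 0 0 0 0; 3.2 0 0 0 0 0 0; 4 0 0 0 0 0 0; 5 0 0 0 0 0 0; 5 0 0 0 0 0 0; 5 0 0 0 0 0 0; 5 0 0 0 0 0 0",
)

```text
clock: 22.7
tool_pos: [0.5833, 0.1046, 0.0769]
orientation: [-180.0, -0.0, -180.0]
force: [0.3, -0.3, -0.1]
opening: 0.0499
```

>>> step_arm(
  plan="5 0 0 -0.5 0 0 0; 5 0 0 -1.2 0 0 0; 5 0 0 -1.5 0 0 0; 5 0 0 -1.5 0 0 0; 5 0 0 -1.5 0 0 0; 5 0 0 -1.5 0 0 0; 5 0 0 -1.5 0 0 0; 5 0 0 -1.5 0 0 0; 5 0 0 -1.5 0 0 0; 5 0 0 -1 0 0 0; 5 0 0 -0.5 0 0 0",
)

```text
clock: 23.62
tool_pos: [0.5839, 0.1048, 0.2159]
orientation: [179.9, 0.1, -180.0]
force: [-0.3, -1.0, 1.0]
opening: 0.0501
```

Run:
```python
from h import *
delta([.54,-.16,.2],180)
im=snapshot("wrist");cv2.imwrite("pics/w13.png",im)
```

```text
clock 23.62 tcp [0.5839 0.1048 0.2159] rpy [ 1.7995e+02  1.3000e-01 -1.7998e+02] F [-0.31 -1.01  1.05] open 0.0501
 rotvec [0.05 0.13 0.02]  shift cm (after turn) [  4.39 -26.48   1.59]
```

View pics/w13.png

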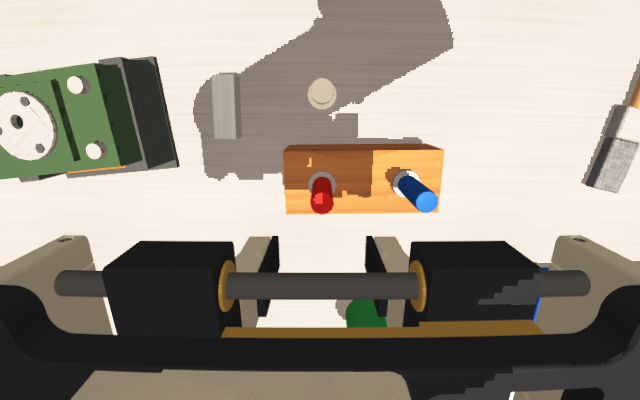

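The red drift stands in its hole (handle top at (321,203)), clear of the fingers. Moving to the first viewpoint to look down the bore and clear the fixed cameras.

>>> step_arm(
  plan="5 0.3 -2.2 0.1 0 0 0; 5 0.4 -2.4 0.1 0 0 0; 5 0.4 -2.4 0.1 0 0 0; 5 0.4 -2.4 0.1 0 0 0; 5 0.4 -2.4 0.1 0 0 0; 5 0.4 -2.4 0.1 0 0 0; 5 0.4 -2.4 0.2 0 0 0; 5 0.4 -2.4 0.2 0 0 0; 5 0.4 -2.4 0.2 0 0 0; 5 0.4 -2.4 0.2 0 0 0; 5 0.4 -2.4 0.2 0 0 0; 5 0 0 0 0 0 0",
)

```text
clock: 24.67
tool_pos: [0.5387, -0.1603, 0.1965]
orientation: [-180.0, -0.1, 179.9]
force: [-0.1, -0.1, 0.1]
opening: 0.05
```

>>> step_arm(
  plan="5 0 0 0 0 0 0; 5 0 0 0 0 0 0",
)

```text
clock: 24.83
tool_pos: [0.54, -0.1574, 0.1974]
orientation: [180.0, -0.0, 180.0]
force: [0.1, -1.2, 0.5]
opening: 0.0505
```

Run:
```python
from h import *
ims={n:snapshot(n) for n in("side","top","wrist")}
for n in ims: cv2.imwrite("pics/%s14.png"%n,ims[n])
a=cv2.resize(ims["wrist"][120:240,230:430],(800,480),interpolation=cv2.INTER_CUBIC)
cv2.imwrite("pics/w14c.png",a)
b=np.hstack([cv2.resize(cv2.imread("pics/top0.png")[195:265,230:330],(400,280)),cv2.resize(ims["top"][195:265,230:330],(400,280))])
d=np.hstack([cv2.resize(cv2.imread("pics/side0.png")[140:215,250:350],(400,300)),cv2.resize(ims["side"][140:215,250:350],(400,300))])
cv2.imwrite("pics/cmp.png",np.vstack([b,d]))
```

```text
(no output)
```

View pics/w14c.png

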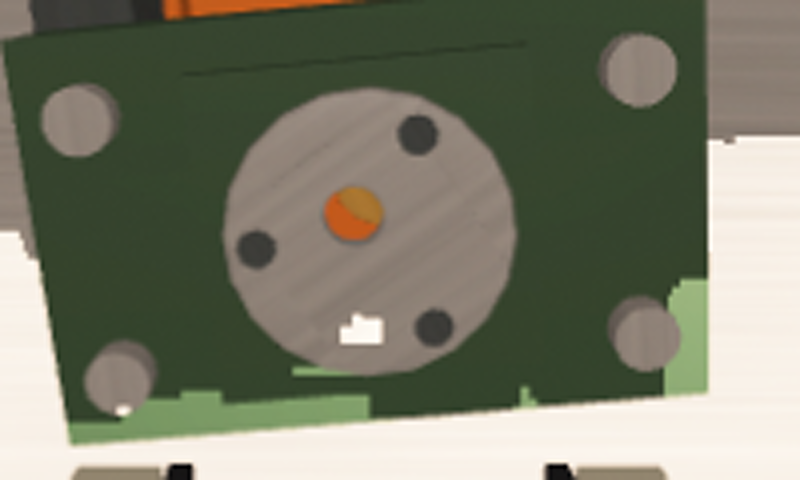

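View pics/cmp.png

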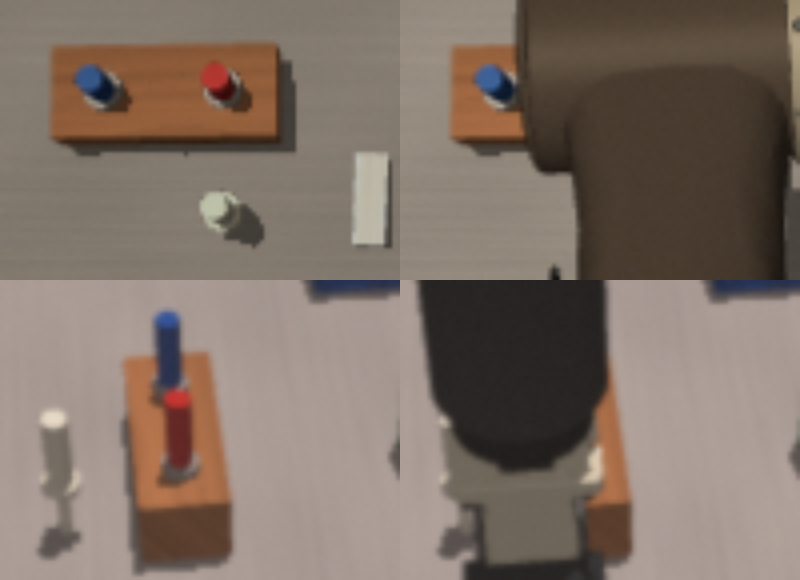

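The brass pin lies in the orange tray, seen through the hole at crop (355,213). The arm blocks both fixed views of the rack, so I'll step aside for one last comparison.

>>> step_arm(
  plan="5 0.5 -1.5 -0.2 0 0 0; 5 1 -2.5 0 0 0 0; 5 1 -2.5 0 0 0 0; 5 1 -2.5 0 0 0 0; 5 1 -2.5 0 0 0 0; 5 1 -2.5 0 0 0 0; 5 1 -2.5 0 0 0 0; 5 1 -2.5 0 0 0 0; 5 1 -2.5 0 0 0 0; 5 0.5 -1.5 0 0 0 0; 5 0 0 0 0 0 0; 5 0 0 0 0 0 0",
)

```text
clock: 25.98
tool_pos: [0.4503, -0.3875, 0.1997]
orientation: [180.0, -0.0, 180.0]
force: [0.8, 0.1, 0.1]
opening: 0.0499
```

Run:
```python
from h import *
ims={n:snapshot(n) for n in("side","top")}
for n in ims: cv2.imwrite("pics/%s15.png"%n,ims[n])
b=np.hstack([cv2.resize(cv2.imread("pics/top0.png")[195:265,230:330],(400,280)),cv2.resize(ims["top"][195:265,230:330],(400,280))])
d=np.hstack([cv2.resize(cv2.imread("pics/side0.png")[140:215,250:350],(400,300)),cv2.resize(ims["side"][140:215,250:350],(400,300))])
cv2.imwrite("pics/cmp2.png",np.vstack([b,d]))
def red(im,n,box):
    x0,y0,x1,y1=box;c=im[y0:y1,x0:x1].astype(int);m=(c[...,2]>90)&(c[...,2]>2.2*c[...,1])&(c[...,2]>2.2*c[...,0])
    y,x=np.nonzero(m);return n,len(x),x.mean()+x0,y.mean()+y0
for n,bx in(("top",(270,200,300,228)),("side",(280,160,310,190))):
    print(red(cv2.imread(f"pics/{n}0.png"),n,bx),red(ims[n],n,bx))
```

```text
('top', 37, np.float64(283.0810810810811), np.float64(213.83783783783784)) ('top', 39, np.float64(282.97435897435895), np.float64(213.87179487179486))
('side', 89, np.float64(294.1123595505618), np.float64(175.6067415730337)) ('side', 94, np.float64(294.06382978723406), np.float64(175.4468085106383))
```

View pics/cmp2.png

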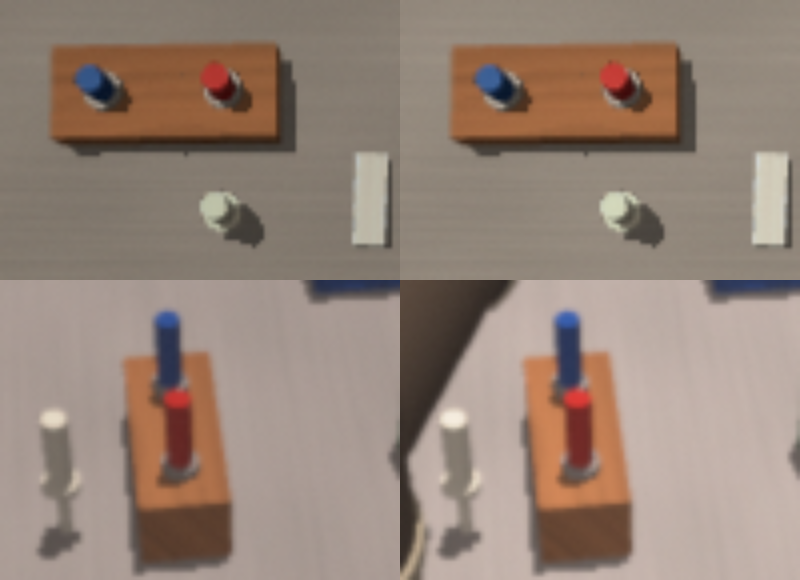

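View pics/top15.png

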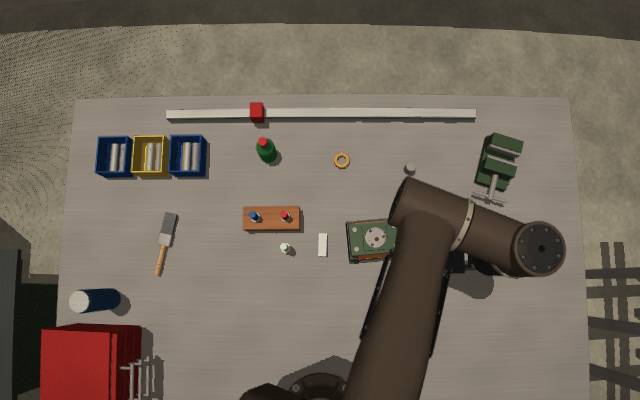

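The red drift is back within about 0.2 px of its start in both views, and the bystanders in view have not moved. Handing in.

```bash
python3 -c "
from plant import workorder
print(workorder.close_job())"
```

```text
the job is handed in; nothing more can be done
None
```

I drove the stuck pin out into the orange tray with the red drift, stood the drift back in its own rack hole, and handed the job in at about 26 s. The hand-in gave no verdict.

- **Pushing:** I found the hole with the wrist camera, and the nose went in without touching the disc. The pin was met about 19 mm down and moved at roughly 11 N. The force dropped away at about 46 mm, and then the collar met the disc at about 11 N, well under the 30 N limit.
- **Pin:** Looking down through the hole afterwards, I could see brass lying on the orange tray. I saw only part of the pin, so its exact pose in the tray was not measured.
- **Drift:** It stands upright and released, within about 0.2 px of where it started in both fixed cameras.
- **Bystanders:** The blue drift, tube, stub, collar, oil bottle and brush look unmoved in the last top view. The wrench was behind the arm in that view. It was last seen in a wrist picture during the push, and the arm stayed about 20 cm above the table after that.
- **Disagreement between cameras:** The wrist camera placed things 1 to 1.5 mm off from the fixed cameras. I corrected for this using the drift tip seen next to the hole.

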